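# Open the clamped prop jar

### The arm

A 7-joint arm with a two-finger parallel gripper is mounted at the origin on the work surface. World frame = base frame: x ahead of the robot, y to its left, z up, the work surface at z = 0. Lengths are in mm, angles in rad, forces in N, time in s.
With the tool pointing down it reaches from about 400 to 875 mm from the base axis. Payload 4.4 kg.
Tool frame: the origin (TCP) lies between the finger pads; the fingertips stand ctrl.tip_reach ahead of it and the grasp point (between the pads) lies 8 mm behind it (ctrl.tip_reach is the distance from the TCP to the fingertips, in mm); z points along the fingers, y is the direction in which the jaws open and shut (so a half turn about z gives the same grasp; the last joint's range is limited). The gripper opens to 85 mm and grips with 20 to 120 N. Pads are 22 mm wide; open, the fingers measure 114 mm over their backs; the gripper's body (76 mm by 85 mm) begins 54 mm behind the grasp point. The pads swing forward as they close: fully open they stand 13 mm farther back than shut.
Start: joints at [-0.066, 0.628, 0.038, 1.517, -0.027, 0.996, -0.02], TCP at [650.014, 0.027, 242.313] pointing down, gripper open.
Joint ranges: [-3.06, 3.06], [-0.37, 2.12], [-1.25, 1.32], [0.18, 2.47], [-1.1, 4.24], [0.23, 1.98], [-2.94, 2.94]. Speed limits (rad/s): [2.57, 2.57, 3.14, 3.14, 3.14, 3.14, 3.14].

### API

Orientations are given as [roll, pitch, yaw] about the fixed x, y, z axes, in that order (R = Rz(yaw) Ry(pitch) Rx(roll)).
In Python, from cell import status, viewer, order, ctrl gives the robot as it stands.
- The arm moves only by the tool play_rows, never from a script. Its argument "series" is a list of rows, each a list of 5 numbers: the shift along the tool's x, y, z in cm, then the turn about the tool's z in degrees, then the closure, from 0 (fully open) to 1 (shut). In form: [[x, y, z, yaw, gripper], ...]. A call has 1 to 8 rows; each row is the pose to reach, as a shift and turn from the pose commanded when the call began, along the tool's axes at that moment; what a row does not reach only later rows make up. A row lasts 1/10 s, in which the tool goes at most 50 mm and 8.59 degrees, less where a joint would pass 70% of its speed; a pose out of reach is approached as far as the arm can. A call with a gripper value outside its range is refused whole. The fingers move at their own pace and stop on an object; the grip force is fixed at half the most. Time passes only in rows, so rows that repeat a pose let the fingers close. It gives the time, the measured TCP pose, the force and the opening at its end, in the units of the state.
- status.read_state(): the state, without advancing time (a new reading comes with each control period).
- viewer.get_image(name): name is "scene" or "side" or "wrist"; returns a dict with "img" (400x640x3 uint8, red, green, blue), "vfov" (degrees; the focal length in pixels is half the picture's height over the tangent of half this angle, whatever the lens; pixels are square), "cx", "cy" (the principal point, pixels), "dist_coeffs" ([k1, k2, p1, p2, k3] as OpenCV has them; the pictures are not rectified), "rvec" (rotation vector, rad) and "tvec" (3), from world to camera coordinates, as OpenCV has them; the wrist camera has in their place "tool_from_camera" (4x4, takes a point from camera to tool coordinates, whose origin is the TCP and whose axes are the flange's). Camera axes: x right, y down, z forward; pixel columns grow to the right and rows downward; lengths in mm; the calibration is good to about 2 mm. A picture is of the moment at which its call begins: read the wrist's pose just before it. There is no depth.
- order.finish_job(): hands the job in, once; it reports no verdict.
The state is a dict: "clock": time; "qpos": joint angles; "qd": joint speeds; "tau": joint torques, N m; "eef_pos": TCP position; "tool_rot": TCP orientation; "force": force on the tool from outside, world axes, zero at the start; "torque": the same for the moment, N m; "width": finger opening in mm.
Only numpy, scipy, OpenCV 4.12 (cv2) and the standard library are available. Lean on these libraries where they do the work, as an engineer would, in place of code of your own. Each camera call takes 0.05 s, during which the arm holds its last target. There are 200 camera calls.

### The job

Get the amber jar ready for the product shot: swing the clamp lever on the socket block fully shut so that the jar is braced, then unscrew its tight white cap anticlockwise, stop turning when the threads let go, and lift the cap straight up. Finish while still holding the cap level in the gripper, centred a couple of centimetres clear above the jar's mouth, and do not let go of it. The jar must stay clamped in its socket without turning along, and the lens, the mug and the small jar stay where they are.

Things in the scene. Friction and masses are not known exactly. Their poses are not given: they have to be found in the camera images.
- socket: Fixed steel block: base plate 120 mm along x, 190 mm along y (y -85 to +105), 12 mm thick; origin at table height under the jar's place, z up. At -y two aluminium walls form a V behind the jar (tops 55 mm above the table); at +y a rubber jaw (top 54 mm) is driven by the lever and, shut, presses the jar into the V with about 24 N, shifting it 2 to 3 mm. Unclamped, the jar turns with its cap.
- clamp_lever (a joint): Angle of the clamp lever about its vertical hinge, rad: 0 fully open (arm along the socket's +y, away from the jar), 1.5 fully shut against its stop (arm almost along the socket's +x). It grows clockwise seen from above, starts between 0 and 0.2 and stays where it is left; 3 to 7 N at the peg swing it.
- lever_hinge (a point): Point on the lever's vertical hinge axis, 85 mm from the socket's origin along the socket's +y, 67 mm above the table (mid-height of the lever's arm).
- lever_peg (a point): Upright round black peg to pinch or push, at the end of the lever's arm, 75 mm from the hinge axis: 16 mm diameter, from 71 to 107 mm above the table. The point is on its axis, 18 mm below its top (89 mm above the table). It swings with the lever; the arm under it is 14 mm wide and 62 to 71 mm above the table.
- jar_centre (a point): Centre of the loose amber glass jar (about 350 g), on its axis, 48 mm above its underside, which stands on the 12 mm base plate. Body 68 mm diameter up to 60 mm, then a shoulder to a 34 mm neck. z up; any yaw; its x axis is where the cap's x axis points when the threads are free.
- jar_mouth (a point): Centre of the jar's mouth, on its axis, 96 mm above the jar's underside. Its springy rubber seal presses up on the cap with about 8 N and rises 2 mm when the cap comes off.
- jar_side (a point): Point on the jar's side wall, 34 mm from the jar's axis along the jar's x, 48 mm above its underside; it shows whether the jar turns.
- cap_centre (a point): Centre (half-way up) of the loose white ribbed cap, 58 mm diameter, 24 mm high, 50 g, rim 88 mm above the table. Three lugs hook under the jar's threads. From above it starts 1.01 to 1.22 rad short, anticlockwise, of its x axis lying along the jar's; it is free within 0.24 rad of that (turning 1.13 rad always frees it; a stop follows). Takes to 0.4 N m. Its rim clears the mouth after 22 mm of lift.
- lens_centre (a point): Bystander: black camera lens standing on its end, 72 mm diameter, 75 mm high; point at its centre.
- mug_centre (a point): Bystander: white mug, 76 mm diameter, 85 mm high, with a handle; point at its centre.
- small_jar_centre (a point): Bystander: small closed amber jar with an aluminium cap, 48 mm diameter, 55 mm high; point at its centre.
Not all that is in view belongs to the job. What is shaped like the part that bears jar_centre but blue or green is not meant. Of the things that look like the part that bears cap_centre, the smallest one is meant.

How it is judged:
By the outcome, as a careful person would: the job done as asked, in the order asked, and still so for the second after the job is handed in, while the arm keeps its last pose, push and grip.
It also fails if it takes over 54 s, if anything falls off the work surface, if the arm or the gripper's body presses on something with over 40 N, if the wrist force passes 120 N, or if a joint passes its speed limit or range.

## Working session

There is one attempt and no reset: what is moved stays moved. The work goes in short steps, Python scripts to look and compute and a tool call to move; the robot and the scene stay as the last step left them, time stands still between calls to the robot, and variables do not carry over. Pictures are saved under pics/ and viewed, about 8 in all and at most 12, crops included, and the job is handed in when it is done.

Besides the shell and the picture viewer there is one more tool, called after "Request:" by a JSON object that holds its "fn" and its "kwargs", one argument or row to a line. play_rows: Moves the arm, as the interface text tells. Its arguments: {"type":"object","properties":{"series":{"type":"array","items":{"type":"array","items":{"type":"number"}}}},"required":["series"]}

```bash
mkdir -p pics; cat > h.py <<'E'
import numpy as np, cv2
from scipy.spatial.transform import Rotation as Ro
from cell import status, viewer, order, ctrl
def cam(n):
    s=status.read_state(); d=viewer.get_image(n); f=200/np.tan(np.radians(d['vfov'])/2)
    K=np.array([[f,0,d['cx']],[0,f,d['cy']],[0,0,1]]); D=np.array(d['dist_coeffs'],float)
    if n=='wrist':
        T=np.eye(4);T[:3,:3]=Ro.from_euler('xyz',s['tool_rot']).as_matrix();T[:3,3]=s['eef_pos']
        W=np.linalg.inv(T@np.array(d['tool_from_camera']))
    else:
        W=np.eye(4);W[:3,:3]=cv2.Rodrigues(np.array(d['rvec'],float))[0];W[:3,3]=np.ravel(d['tvec'])
    return d['img'],dict(K=K,D=D,W=W)
def save(n,fn,c=None,k=1):
    im,m=cam(n); np.save('pics/'+fn+'.npy',m,allow_pickle=True); cv2.imwrite('pics/'+fn+'_raw.png',im[:,:,::-1])
    crop(fn,fn,c,k)
def crop(src,fn,c=None,k=1):
    im=cv2.imread('pics/'+src+'_raw.png')
    if c: im=im[c[1]:c[3],c[0]:c[2]]
    cv2.imwrite('pics/'+fn+'.png',cv2.resize(im,None,fx=k,fy=k,interpolation=cv2.INTER_CUBIC))
def ld(fn): return np.load('pics/'+fn+'.npy',allow_pickle=True).item()
def onz(m,uv,z):
    p=cv2.undistortPoints(np.array([[uv]],float),m['K'],m['D']).ravel()
    R=m['W'][:3,:3];t=m['W'][:3,3];o=-R.T@t;d=R.T@np.array([*p,1]);return o+d*(z-o[2])/d[2]
def proj(m,P):
    return cv2.projectPoints(np.array(P,float).reshape(-1,1,3),cv2.Rodrigues(m['W'][:3,:3])[0],m['W'][:3,3],m['K'],m['D'])[0].reshape(-1,2)
E
python3 - <<'E'
from h import *
for n in ['scene','side','wrist']: save(n,n+'0')
a=[cv2.imread(f'pics/{n}0_raw.png') for n in ['scene','side','wrist']]
s=status.read_state(); print(s, ctrl.tip_reach)
for n in ['scene0','side0','wrist0']:
    m=ld(n); print(n,-m['W'][:3,:3].T@m['W'][:3,3], m['K'][0,0])
E
```

```text
{'clock': 0.15, 'qpos': array([-0.06578461,  0.6291298 ,  0.03843918,  1.51809143, -0.02699395,
        0.99630389, -0.02000226]), 'qd': array([-0.00053575, -0.0039025 , -0.00113419, -0.00443445, -0.00064902,
       -0.00017348, -0.00053791]), 'tau': array([ 2.19518879e-03, -5.63800478e+01,  1.22790758e+00, -1.93650573e+01,
        1.11919764e-02,  7.40401709e-03, -1.44664841e-05]), 'eef_pos': array([6.49565233e+02, 2.76392166e-02, 2.41617660e+02]), 'tool_rot': array([-3.14017764e+00,  4.89086235e-06,  1.57079048e+00]), 'force': array([0.2782876 , 0.64975216, 0.14223279]), 'torque': array([0.0197278 , 0.04886308, 0.02728249]), 'width': 85.51429475772078} 11.0
scene0 [968.84332534 230.66198694 752.99374311] 480.283244831438
side0 [331.87987271 603.3660532  712.07463915] 493.99559270771186
wrist0 [648.95582703  66.70214309 373.52635152] 309.856553769017
```

View pics/scene0.png

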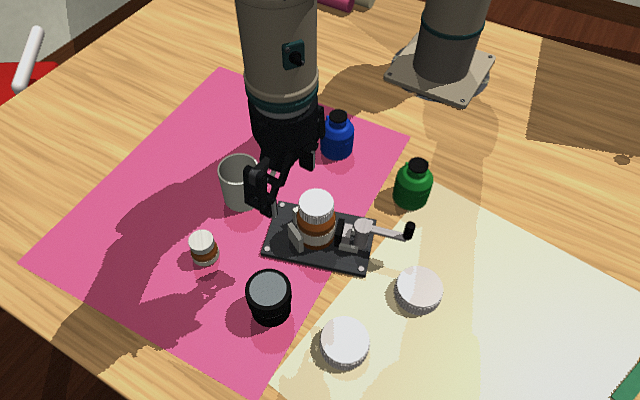

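View pics/wrist0.png

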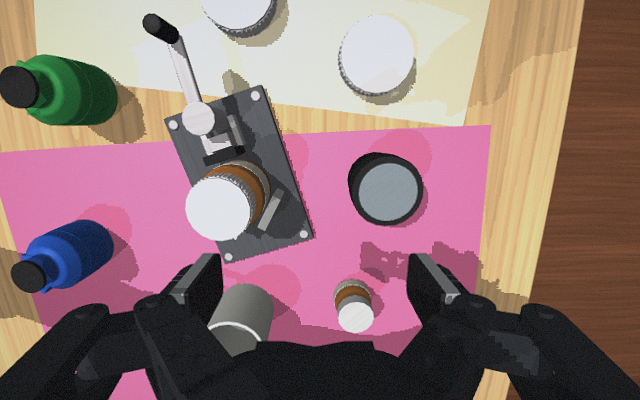

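Scene: three white caps: on the amber jar in the socket (316,205), and loose on the paper at (419,290) and (345,342). The one on the clamped jar's place is smallest. Blue (337,135) and green (413,185) jars are decoys. I'll confirm that in a crop while localising.

```bash
python3 - <<'E'
from h import *
crop('wrist0','w0c',(130,0,450,280),2.1)
crop('scene0','s0c',(210,150,470,370),3)
m=ld('wrist0')
sc=[onz(m,p,12)[:2] for p in [(256,96),(304,234),(228,257),(173,124)]]
print(np.round(sc,1)); print('mean',np.mean(sc,0))
sd=sc[0]+0-sc[1]; print('long axis',np.degrees(np.arctan2(sd[1],sd[0])),np.linalg.norm(sd)); sd=sc[3]-sc[2]; print(np.degrees(np.arctan2(sd[1],sd[0])),np.linalg.norm(sd))
print('cap',onz(m,(218,209),112)); print('hinge',onz(m,(199,118),76)); print('pegtop',onz(m,(154,24),107))
m=ld('scene0')
print('S cap',onz(m,(316,205),112),'peg',onz(m,(409,227),107))
E
```

```text
[[583.6  95. ]
 [635.2 -67.5]
 [538.1 -98.7]
 [487.   65.6]]
mean [560.98724217  -1.38534354]
long axis 107.6187454392063 170.54093721559568
107.29216010742844 172.05406894328542
cap [563.46151446  -7.00632373 112.        ]
hinge [540.8993414   70.98157561  76.        ]
pegtop [522.39165965 142.88319108 107.        ]
S cap [569.61402264  -4.62143008 112.        ] peg [526.6951898  142.99488781 107.        ]
```

View pics/w0c.png

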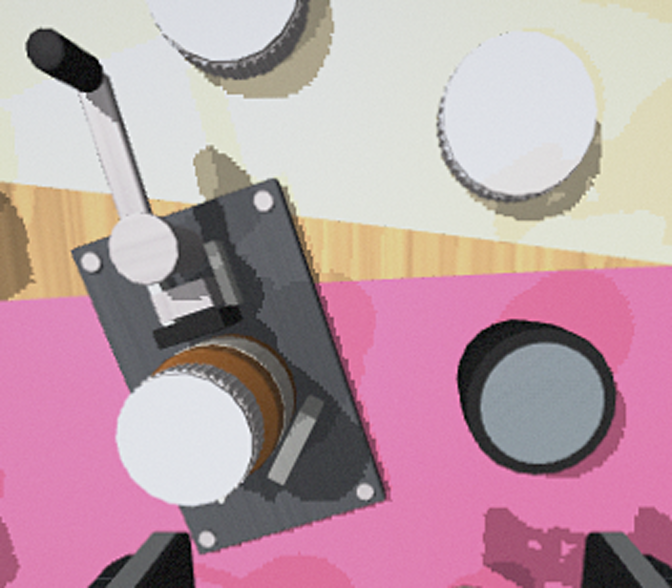

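View pics/s0c.png

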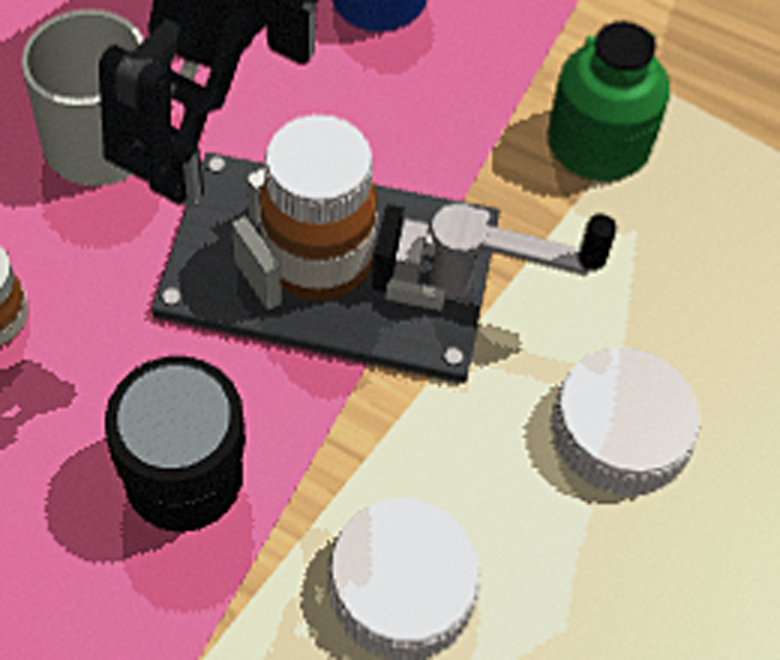

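Confirmed: the jar cap (190,438 in the enlarged wrist crop, ~110 px wide in the scene crop vs ~140 for the loose two) is the smallest. The lever is open with its peg up at (62,55). Socket yaw is about 17.4°, hinge about (539,70), peg about (524,143). Moving above the peg.

Request:
{"fn": "play_rows", "kwargs": {
  "series": [
    [4,-3,2,-3,0.5],
    [8,-7,4,-8,0.5],
    [12,-11,6.5,-12,0.5],
    [14.3,-12.6,7.5,-12,0.5],
    [14.3,-12.6,7.5,-12,0.5],
    [14.3,-12.6,7.5,-12,0.5],
    [14.3,-12.6,7.5,-12,0.5]
  ]
}}

```text
clock: 0.85
eef_pos: [525.2, 142.1, 167.7]
tool_rot: [3.14, 0.001, 1.779]
force: [1.2, 0.1, 0.8]
width: 42.6
```

```bash
python3 - <<'E'
from h import *
save('wrist','w1',None,1.25)
m=ld('w1');s=status.read_state();print(s['eef_pos'],s['tool_rot'],s['width'])
print(proj(m,[[524,143,107],[538.5,70.2,76],[564,-11,112]])*1.25)
E
```

```text
[525.56196002 141.63389946 167.77505887] [3.13985669e+00 9.40117208e-04 1.77795463e+00] 42.6340802783263
[[392.31076216 281.83936266]
 [391.25685388 373.91720893]
 [404.39735312 521.98089522]]
```

View pics/w1.png

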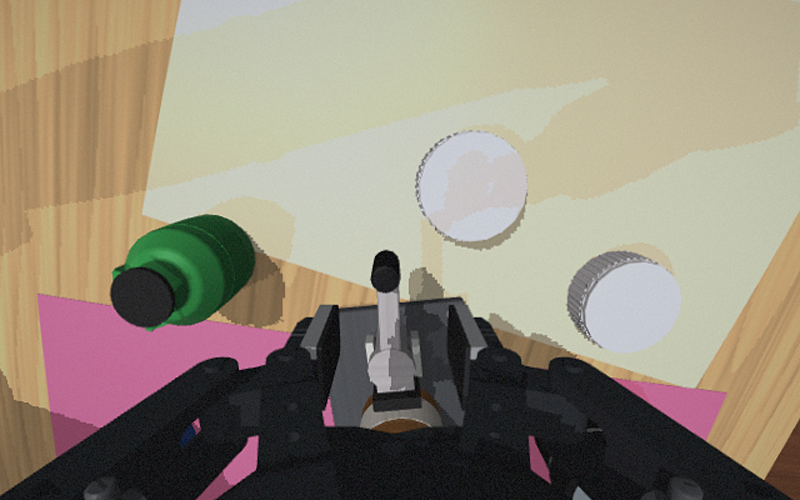

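The peg's top shows at (386,272), hinge disc at (391,371), green jar well clear to the left.

```bash
python3 - <<'E'
from h import *
m=ld('w1');u=lambda x,y:(x/1.25,y/1.25)
p=onz(m,u(386,274),107);h=onz(m,u(391,371),76);print(p,h,np.linalg.norm((p-h)[:2]),np.degrees(np.arctan2(*(p-h)[1::-1])))
E
```

```text
[519.8950619  146.54899323 107.        ] [537.89382922  72.28868846  76.        ] 76.41039516440044 103.62427609453995
```

Request:
{"fn": "play_rows", "kwargs": {
  "series": [
    [0.4,-0.3,2,0,0.5],
    [0.4,-0.3,5,0,0.5],
    [0.4,-0.3,7.5,0,0.5],
    [0.4,-0.3,8.1,0,0.5],
    [0.4,-0.3,8.1,0,0.6],
    [0.4,-0.3,8.1,0,0.75],
    [0.4,-0.3,8.1,0,0.9],
    [0.4,-0.3,8.1,0,0.9]
  ]
}}

```text
clock: 1.7
eef_pos: [521.2, 146.1, 87.6]
tool_rot: [3.139, 0.0, 1.78]
force: [-0.5, -0.4, 4.8]
width: 14.4
```

```bash
python3 - <<'E'
from h import *
s=status.read_state();print(s['eef_pos'],s['tool_rot'],s['force'],s['width'])
E
```

```text
[521.19351809 146.14902304  87.62817511] [3.13931201e+00 1.09581574e-04 1.77960185e+00] [-0.53745556 -0.4208603   4.82172861] 14.446726787359285
```

Peg is gripped. Swing first 40° on the 75 mm arc, turning along.

Request:
{"fn": "play_rows", "kwargs": {
  "series": [
    [-0.03,0.65,0,5,0.9],
    [-0.11,1.3,0,10,0.9],
    [-0.26,1.94,0,15,0.9],
    [-0.45,2.57,0,20,0.9],
    [-0.7,3.17,0,25,0.9],
    [-1.0,3.75,0,30,0.9],
    [-1.36,4.3,0,35,0.9],
    [-1.75,4.82,0,40,0.9]
  ]
}}

```text
clock: 2.5
eef_pos: [572.5, 140.6, 87.7]
tool_rot: [3.14, -0.003, 1.081]
force: [-0.1, 1.2, 3.5]
width: 13.9
```

```bash
python3 - <<'E'
from h import *
s=status.read_state();print(s['eef_pos'],s['tool_rot'],s['force'],s['width'])
E
```

```text
[572.53899956 140.6436914   87.71884242] [ 3.13960635 -0.00329408  1.08073791] [-0.08573925  1.1637889   3.50346146] 13.938435349654075
```

Request:
{"fn": "play_rows", "kwargs": {
  "series": [
    [-0.03,0.65,0,5,0.9],
    [-0.11,1.3,0,10,0.9],
    [-0.26,1.94,0,15,0.9],
    [-0.45,2.57,0,20,0.9],
    [-0.7,3.17,0,25,0.9],
    [-1.0,3.75,0,30,0.9],
    [-1.36,4.3,0,35,0.9],
    [-1.55,4.56,0,37.5,0.9]
  ]
}}

```text
clock: 3.3
eef_pos: [608.0, 106.3, 87.9]
tool_rot: [3.141, -0.009, 0.427]
force: [5.2, 4.0, -0.6]
width: 14.4
```

```bash
python3 - <<'E'
from h import *
s=status.read_state();print(s['eef_pos'],s['tool_rot'],s['force'],s['width'])
v=s['eef_pos'][:2]-[538.5,70.8];print(np.hypot(*v),np.degrees(np.arctan2(v[1],v[0])))
E
```

```text
[607.98563582 106.26368319  87.86478934] [ 3.14051292 -0.00862864  0.42742774] [ 5.22611831  3.95775683 -0.60845885] 14.440098369451473
78.01234780575045 27.03859843864369
```

Request:
{"fn": "play_rows", "kwargs": {
  "series": [
    [0,0.2,0,1.5,0.9],
    [-0.02,0.4,0,3,0.9],
    [-0.03,0.5,0,4,0.9],
    [-0.04,0.6,0,4.5,0.9],
    [-0.04,0.7,0,5,0.9],
    [-0.04,0.7,0,5,0.9]
  ]
}}

```text
clock: 3.9
eef_pos: [610.8, 100.3, 87.9]
tool_rot: [3.141, -0.009, 0.343]
force: [6.3, 4.1, -1.9]
width: 14.3
```

```bash
python3 - <<'E'
from h import *
s=status.read_state();print(s['eef_pos'],s['tool_rot'],s['force'],s['torque'],s['width'])
v=s['eef_pos'][:2]-[538.5,70.8];print(np.hypot(*v),np.degrees(np.arctan2(v[1],v[0])))
E
```

```text
[610.76308176 100.32185563  87.91322077] [ 3.1413273  -0.00948699  0.34309192] [ 6.26919209  4.05903655 -1.92248453] [ 0.69314154 -1.22887264  0.2973403 ] 14.343493478225382
78.06082849173492 22.22163657197188
```

Request:
{"fn": "play_rows", "kwargs": {
  "series": [
    [0,0.1,0,0,0.9],
    [0,0.2,0,0.5,0.9],
    [0,0.3,0,1,0.9],
    [0,0.4,0,1,0.9],
    [0,0.4,0,1,0.9]
  ]
}}

```text
clock: 4.4
eef_pos: [611.2, 99.1, 87.9]
tool_rot: [-3.138, -0.009, 0.327]
force: [5.5, 7.5, -0.4]
width: 14.4
```

```bash
python3 - <<'E'
from h import *
s=status.read_state();print(s['eef_pos'],s['tool_rot'],s['force'],s['torque'],s['width'])
v=s['eef_pos'][:2]-[538.5,70.8];print(np.hypot(*v),np.degrees(np.arctan2(v[1],v[0])))
E
```

```text
[611.2461373   99.11388696  87.87177016] [-3.13822367 -0.00880216  0.32734348] [ 5.5458236   7.47302805 -0.39017377] [ 1.44338193 -0.88079803  0.27567668] 14.365087240726329
78.0620054020922 21.266733341801963
```

Request:
{"fn": "play_rows", "kwargs": {
  "series": [
    [0,0.2,0,0,0.9],
    [0,0.4,0,0,0.9],
    [0,0.5,0,0,0.9],
    [0,0.5,0,0,0.9],
    [0,0.5,0,0,0.9]
  ]
}}

```text
clock: 4.9
eef_pos: [611.3, 98.9, 87.8]
tool_rot: [-3.132, -0.008, 0.33]
force: [0.7, 15.8, 3.2]
width: 14.6
```

```bash
python3 - <<'E'
from h import *
s=status.read_state();print(s['eef_pos'],s['tool_rot'],s['force'],s['torque'],s['width'])
v=s['eef_pos'][:2]-[538.5,70.8];print(np.hypot(*v),np.degrees(np.arctan2(v[1],v[0])))
save('scene','s2',(210,130,470,330),3)
E
```

```text
[611.2817475   98.9278923   87.79233006] [-3.13210256 -0.00750152  0.32996937] [ 0.7394767  15.81295429  3.24868836] [ 2.79791081 -0.38987228  0.20619757] 14.613459377789347
78.02795072254047 21.12997387424176
```

View pics/s2.png

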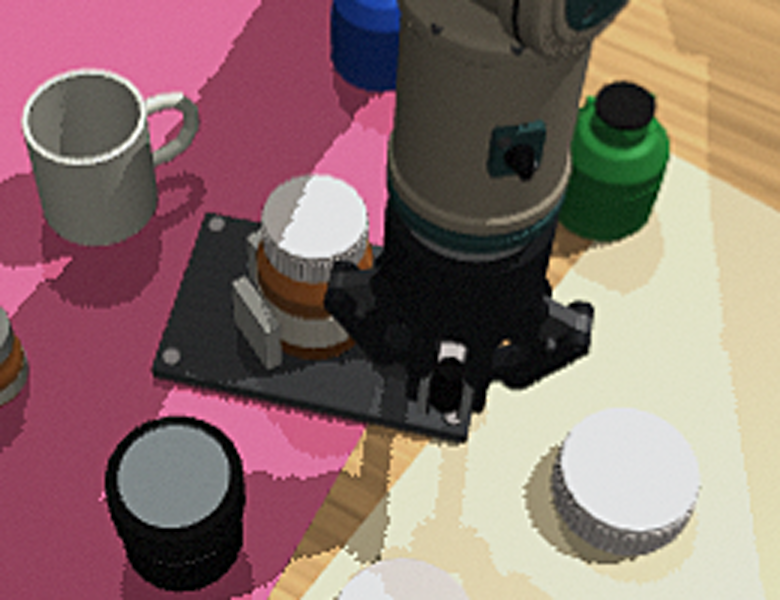

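The lever is at its stop: angle 21.1° in world against an expected 21.5°, and the extra push only raised force to 16 N. Relax the push, release, and rise.

Request:
{"fn": "play_rows", "kwargs": {
  "series": [
    [0,-0.4,0,0,0.9],
    [0,-0.6,0,0,0.9],
    [0,-0.6,0,0,0.7],
    [0,-0.6,0,0,0.6],
    [0,-0.6,-2,0,0.6],
    [0,-0.6,-6,0,0.6],
    [0,-0.6,-11,0,0.3],
    [0,-0.6,-13,0,0]
  ]
}}

```text
clock: 5.75
eef_pos: [609.4, 93.6, 220.9]
tool_rot: [3.14, -0.006, 0.321]
force: [0.2, 0.4, -0.4]
width: 62.2
```

```bash
python3 - <<'E'
from h import *
s=status.read_state();print(s['eef_pos'],s['tool_rot'],s['force'],s['qpos'],s['width'])
E
```

```text
[609.43862779  93.59056626 220.88488854] [ 3.13996839 -0.0058221   0.32137293] [ 0.20465126  0.38499808 -0.41068833] [-0.48432579  0.64248654  0.47414684  1.65415897 -0.3495717   0.92395996
 -1.12936933] 62.15081365205374
```

Request:
{"fn": "play_rows", "kwargs": {
  "series": [
    [-3,2,0,0,0],
    [-6,4,0,0,0],
    [-9.5,6,0,0,0],
    [-12.5,8,0,0,0],
    [-14.2,8.7,0,0,0],
    [-14.2,8.7,0,0,0],
    [-14.2,8.7,0,0,0]
  ]
}}

```text
clock: 6.45
eef_pos: [500.8, -32.7, 216.6]
tool_rot: [-3.141, -0.001, 0.322]
force: [0.9, 0.1, 0.3]
width: 85.5
```

```bash
python3 - <<'E'
from h import *
save('wrist','w3',None,1.25);save('side','d3');save('scene','s3')
s=status.read_state();print(s['eef_pos'],s['tool_rot'])
E
```

```text
[501.38880375 -31.76722846 216.22574028] [-3.14151351e+00 -5.38584970e-04  3.24632025e-01]
```

View pics/w3.png

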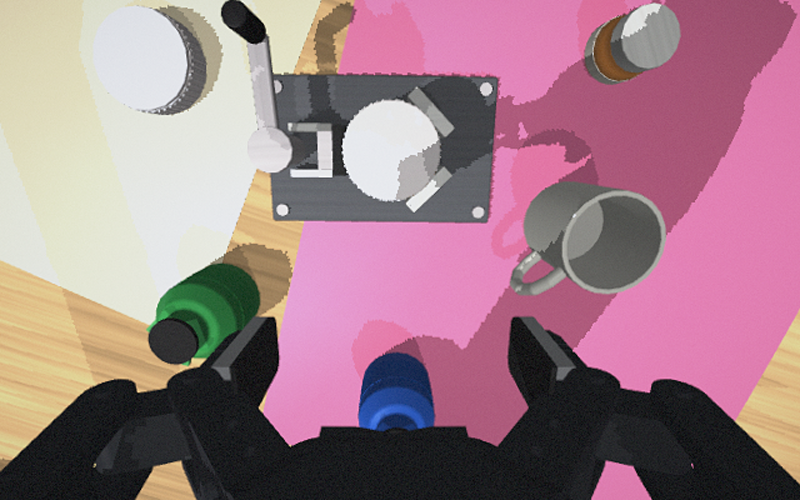

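The cap is a circle centred at (391,150); the lever is swung nearly along the socket's x (hinge 269,149, peg top 237,15), and the jaw is up against the jar.

```bash
python3 - <<'E'
from h import *
m=ld('w3');u=lambda x,y:(x/1.25,y/1.25)
c=onz(m,u(391,150),112);print('cap',c,[np.linalg.norm(onz(m,u(*q),112)-c) for q in [(342,150),(440,150),(391,99),(391,201)]])
sc=np.array([onz(m,u(*q),12)[:2] for q in [(279,88),(486,90),(478,213),(282,211)]]);print(sc.mean(0))
mid=sc.mean(0);ax=((sc[0]-sc[1])+(sc[3]-sc[2]));a=np.arctan2(ax[1],ax[0]);print('ydir',np.degrees(a),'origin',mid-10*np.array([np.cos(a),np.sin(a)]))
h=onz(m,u(269,149),76);p=onz(m,u(235,12),107);print('hinge',h,'peg',p,np.degrees(np.arctan2(p[1]-h[1],p[0]-h[0])))
print('mug',onz(m,u(614,238),85))
t=np.array(status.read_state()['eef_pos']);R=Ro.from_euler('xyz',status.read_state()['tool_rot']).as_matrix();print('move',R.T@(np.array([c[0],c[1],88])-t))
E
```

```text
cap [564.22525822  -9.83828184 112.        ] [np.float64(28.956358057112684), np.float64(28.951993911071316), np.float64(28.39786858329902), np.float64(30.089449912066783)]
[560.33450967  -1.88382881]
ydir 107.76065776380648 origin [563.38492419 -11.40721956]
hinge [539.11034743  69.77156432  76.        ] peg [608.87968547  97.52612565 107.        ] 21.692888650899746
mug [ 557.85840313 -177.46324965   85.        ]
move [ 66.47977869  -0.73108759 128.26162215]
```

Cap at (564.2, −9.8), radius 29 as it must be; lever angle works out at 1.502 rad (shut). Move over the cap and down.

Request:
{"fn": "play_rows", "kwargs": {
  "series": [
    [3,-0.05,0,0,0],
    [6.0,-0.07,1,0,0],
    [6.65,-0.07,3,0,0],
    [6.65,-0.07,6,0,0],
    [6.65,-0.07,8.5,0,0],
    [6.65,-0.07,8.5,0,0],
    [6.65,-0.07,8.5,0,0]
  ]
}}

```text
clock: 7.3
eef_pos: [563.7, -10.6, 131.3]
tool_rot: [-3.142, 0.001, 0.324]
force: [-0.3, -1.3, 0.8]
width: 85.4
```

```bash
python3 - <<'E'
from h import *
s=status.read_state();print(s['eef_pos'],s['tool_rot'],s['force'])
R=Ro.from_euler('xyz',s['tool_rot']).as_matrix();print('move',R.T@(np.array([564.2,-9.8,88])-s['eef_pos']))
E
```

```text
[563.70151305 -10.5947862  131.26019057] [-3.14156389e+00  5.33394688e-04  3.23696675e-01] [-0.33602208 -1.26994372  0.80507088]
move [ 0.74847359 -0.59370997 43.25981459]
```

Request:
{"fn": "play_rows", "kwargs": {
  "series": [
    [0.05,-0.05,2,0,0],
    [0.05,-0.05,4,0,0],
    [0.05,-0.05,4.3,0,0],
    [0.05,-0.05,4.3,0,0.2],
    [0.05,-0.05,4.3,0,0.4],
    [0.05,-0.05,4.3,0,0.6],
    [0.05,-0.05,4.3,0,0.6],
    [0.05,-0.05,4.3,0,0.6]
  ]
}}

```text
clock: 8.1
eef_pos: [564.8, -10.2, 90.1]
tool_rot: [3.141, -0.003, 0.323]
force: [0.4, 0.5, 7.1]
width: 57.1
```

```bash
python3 - <<'E'
from h import *
s=status.read_state();print(s['eef_pos'],s['tool_rot'],s['force'],s['torque'],s['width'])
save('side','d4')
im=cv2.imread('pics/d4_raw.png');m=ld('d4');c=proj(m,[[564,-10,100]])[0].astype(int);print(c)
crop('d4','d4c',(max(c[0]-90,0),max(c[1]-80,0),c[0]+90,c[1]+70),4)
E
```

```text
[564.77687927 -10.20607029  90.13711138] [ 3.14128908e+00 -2.82663257e-03  3.22948235e-01] [0.38103385 0.52712263 7.12529421] [0.24378147 0.20499226 0.00462626] 57.075532716732745
[316 216]
```

View pics/d4c.png

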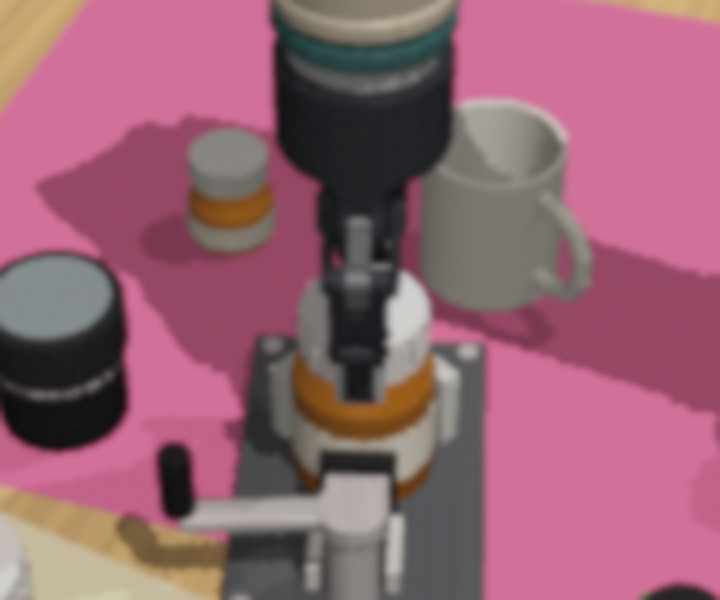

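Both fingers grip the cap squarely, with the lever shut behind. Start unscrewing (anticlockwise = negative turn), gently.

Request:
{"fn": "play_rows", "kwargs": {
  "series": [
    [0,0,0,-4,0.6],
    [0,0,0,-8,0.6],
    [0,0,0,-12,0.6],
    [0,0,0,-16,0.6],
    [0,0,0,-20,0.6]
  ]
}}

```text
clock: 8.65
eef_pos: [565.1, -10.6, 90.2]
tool_rot: [3.139, -0.003, 0.674]
force: [-1.6, -0.0, 4.9]
width: 56.6
```

```bash
cat > st.py <<'E'
from h import *
s=status.read_state();print(s['eef_pos'].round(2),s['tool_rot'].round(3),'turn',np.degrees(s['tool_rot'][2]-.323).round(1),'F',s['force'].round(1),'T',s['torque'].round(2),s['width'])
E
python3 st.py
```

```text
[565.08 -10.63  90.17] [ 3.139e+00 -3.000e-03  6.740e-01] turn 20.1 F [-1.6 -0.   4.9] T [ 0.03  0.21 -0.11] 56.64430292271647
```

Request:
{"fn": "play_rows", "kwargs": {
  "series": [
    [0,0,0,-4,0.6],
    [0,0,0,-8,0.6],
    [0,0,0,-12,0.6],
    [0,0,0,-16,0.6],
    [0,0,0,-20,0.6]
  ]
}}

```text
clock: 9.15
eef_pos: [565.1, -10.9, 90.1]
tool_rot: [3.138, -0.001, 1.023]
force: [-0.9, -0.9, 4.0]
width: 57.3
```

```bash
python3 st.py; python3 - <<'E'
from h import *
save('side','d5')
crop('d4','a',(256,170,376,290),3);crop('d5','b',(256,170,376,290),3)
cv2.imwrite('pics/cmp.png',np.hstack([cv2.imread('pics/a.png'),cv2.imread('pics/b.png')]))
E
```

```text
[565.11 -10.86  90.15] [ 3.138e+00 -1.000e-03  1.023e+00] turn 40.1 F [-0.9 -0.9  4. ] T [ 0.04  0.15 -0.  ] 57.26216139536291
```

View pics/cmp.png

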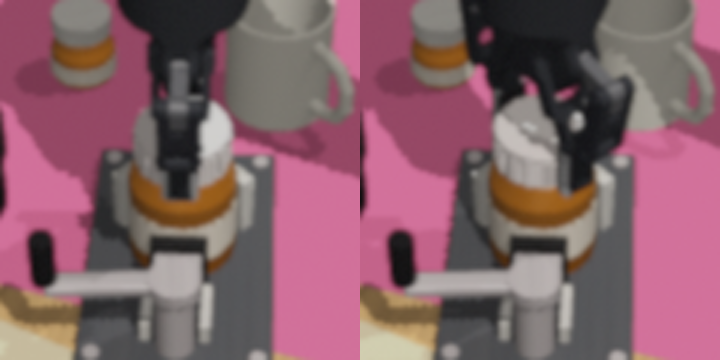

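Request:
{"fn": "play_rows", "kwargs": {
  "series": [
    [0,0,0,-3,0.6],
    [0,0,0,-6,0.6],
    [0,0,0,-6,0.6]
  ]
}}

```text
clock: 9.5
eef_pos: [565.3, -10.6, 90.1]
tool_rot: [3.138, -0.002, 1.125]
force: [-0.8, 0.1, 6.7]
width: 57.2
```

```bash
python3 st.py
```

```text
[565.26 -10.59  90.11] [ 3.138e+00 -2.000e-03  1.125e+00] turn 46.0 F [-0.8  0.1  6.7] T [0.08 0.03 0.07] 57.224917851873485
```

Request:
{"fn": "play_rows", "kwargs": {
  "series": [
    [0,0,0,-2,0.6],
    [0,0,0,-4,0.6],
    [0,0,0,-4,0.6]
  ]
}}

```text
clock: 9.8
eef_pos: [565.3, -10.4, 90.2]
tool_rot: [3.138, -0.001, 1.195]
force: [-0.1, 0.2, 7.4]
width: 56.8
```

```bash
python3 st.py
```

```text
[565.35 -10.41  90.17] [ 3.138e+00 -1.000e-03  1.195e+00] turn 50.0 F [-0.1  0.2  7.4] T [0.18 0.04 0.01] 56.8079047123731
```

Request:
{"fn": "play_rows", "kwargs": {
  "series": [
    [0,0,0,-2,0.6],
    [0,0,0,-4,0.6],
    [0,0,0,-4,0.6]
  ]
}}

```text
clock: 10.1
eef_pos: [565.4, -10.3, 90.2]
tool_rot: [3.138, -0.001, 1.265]
force: [0.5, 0.9, 6.9]
width: 56.7
```

```bash
python3 st.py
```

```text
[565.44 -10.3   90.22] [ 3.138e+00 -1.000e-03  1.265e+00] turn 54.0 F [0.5 0.9 6.9] T [0.21 0.04 0.01] 56.70498468042334
```

Fz rose from 4 to 7 N near 46°, with almost no torque now. Test with a gentle 3 mm lift.

Request:
{"fn": "play_rows", "kwargs": {
  "series": [
    [0,0,-0.1,0,0.6],
    [0,0,-0.2,0,0.6],
    [0,0,-0.3,0,0.6],
    [0,0,-0.3,0,0.6]
  ]
}}

```text
clock: 10.5
eef_pos: [565.1, -10.3, 91.7]
tool_rot: [3.139, -0.001, 1.265]
force: [5.3, 0.6, -0.3]
width: 57.0
```

```bash
python3 st.py
```

```text
[565.11 -10.31  91.73] [ 3.139e+00 -1.000e-03  1.265e+00] turn 54.0 F [ 5.3  0.6 -0.3] T [ 0.09 -0.84 -0.03] 56.99266733469322
```

Not clearly free (side force and moment appeared). Go back down and turn a bit more.

Request:
{"fn": "play_rows", "kwargs": {
  "series": [
    [0,0,0.3,0,0.6],
    [0,0,0.3,-2,0.6],
    [0,0,0.3,-4,0.6],
    [0,0,0.3,-5,0.6],
    [0,0,0.3,-5,0.6]
  ]
}}

```text
clock: 11.0
eef_pos: [564.7, -10.3, 89.3]
tool_rot: [3.14, -0.001, 1.353]
force: [1.9, 0.5, 8.4]
width: 56.5
```

```bash
python3 st.py
```

```text
[564.65 -10.27  89.3 ] [ 3.140e+00 -1.000e-03  1.353e+00] turn 59.0 F [1.9 0.5 8.4] T [ 0.27 -0.33 -0.07] 56.5026049022336
```

Request:
{"fn": "play_rows", "kwargs": {
  "series": [
    [0,0,-0.1,0,0.6],
    [0,0,-0.2,0,0.6],
    [0,0,-0.3,0,0.6],
    [0,0,-0.3,0,0.6]
  ]
}}

```text
clock: 11.4
eef_pos: [564.0, -10.4, 91.8]
tool_rot: [3.141, -0.0, 1.352]
force: [2.4, 0.9, 4.5]
width: 56.7
```

```bash
python3 st.py
```

```text
[563.96 -10.41  91.78] [ 3.141 -0.     1.352] turn 59.0 F [2.4 0.9 4.5] T [ 0.19 -0.33 -0.05] 56.74265697089446
```

Now it follows with upward force still (seal pushing): free at ~59°. Lift a little more and check.

Request:
{"fn": "play_rows", "kwargs": {
  "series": [
    [0,0,-0.1,0,0.6],
    [0,0,-0.2,0,0.6],
    [0,0,-0.3,0,0.6],
    [0,0,-0.4,0,0.6],
    [0,0,-0.4,0,0.6]
  ]
}}

```text
clock: 11.9
eef_pos: [563.3, -10.1, 95.1]
tool_rot: [-3.141, -0.0, 1.353]
force: [2.1, 1.9, -1.6]
width: 57.1
```

```bash
python3 st.py
```

```text
[563.31 -10.13  95.14] [-3.141 -0.     1.353] turn 59.0 F [ 2.1  1.9 -1.6] T [ 0.29 -0.5   0.01] 57.10818070167071
```

Request:
{"fn": "play_rows", "kwargs": {
  "series": [
    [0,0,-0.5,0,0.6],
    [0,0,-1.0,0,0.6],
    [0,0,-1.5,0,0.6],
    [0,0,-2.0,0,0.6],
    [0,0,-2.6,0,0.6],
    [0,0,-3.2,0,0.6],
    [0,0,-3.7,0,0.6],
    [0,0,-3.7,0,0.6]
  ]
}}

```text
clock: 12.7
eef_pos: [564.2, -10.4, 133.3]
tool_rot: [3.14, -0.0, 1.353]
force: [0.7, -0.1, -1.2]
width: 57.1
```

```bash
python3 st.py; python3 - <<'E'
from h import *
save('side','d6');save('scene','s6')
crop('d6','a',(256,140,376,290),3.2);crop('s6','b',(246,120,366,270),3.2)
cv2.imwrite('pics/cmp2.png',np.hstack([cv2.imread('pics/a.png'),cv2.imread('pics/b.png')]))
E
```

```text
[564.18 -10.43 133.27] [ 3.14  -0.     1.353] turn 59.0 F [ 0.7 -0.1 -1.2] T [0.01 0.02 0.04] 57.061817413226194
```

View pics/cmp2.png

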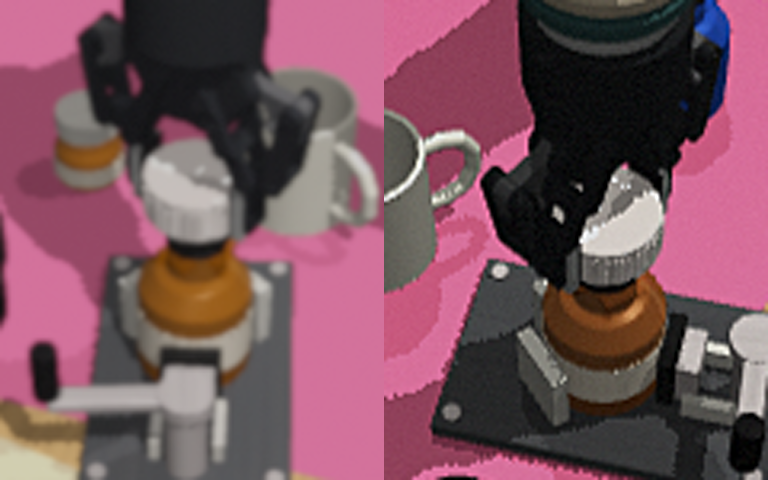

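```bash
python3 - <<'E'
from h import *
t=np.linspace(0,2*np.pi,60);o=[]
for n,c in [('d6',(256,140,376,290)),('s6',(246,120,366,270))]:
    m=ld(n);im=cv2.imread(f'pics/{n}_raw.png')[c[1]:c[3],c[0]:c[2]];im=cv2.resize(im,None,fx=3.3,fy=3.3,interpolation=cv2.INTER_CUBIC)
    for r,z,col in [(29,130,(0,255,0)),(29,154,(0,255,0)),(17,108,(255,255,0)),(34,72,(255,0,0))]:
        p=proj(m,np.c_[564.2+r*np.cos(t),-10.2+r*np.sin(t),z+0*t]);p=((p-[c[0],c[1]]+.5)*3.3).astype(np.int32)
        cv2.polylines(im,[p.reshape(-1,1,2)],True,col,1)
    o.append(im)
cv2.imwrite('pics/ov.png',np.hstack(o))
E
```

```text
(no output)
```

View pics/ov.png

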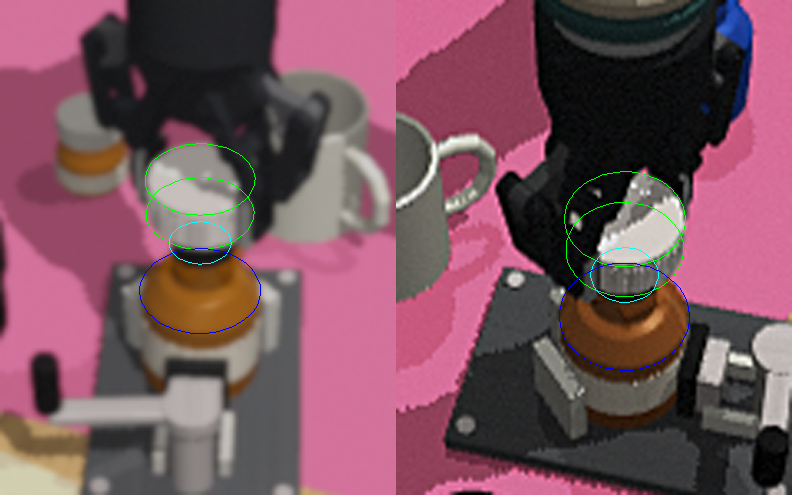

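Overlay: cap edges and rim fit the level circles drawn at 130–154 mm, the jar shoulder fits its place, and the lever is still shut. Handing in.

```bash
python3 st.py; python3 -c "
from cell import order;print(order.finish_job())"; python3 st.py
```

```text
[563.65 -10.41 132.45] [ 3.141 -0.     1.353] turn 59.0 F [ 0.3 -0.6 -0.7] T [-0.    0.04 -0.  ] 56.67001820257692
the job is handed in; nothing more can be done
None
the job is handed in; nothing more can be done
```

The job is handed in, and as far as my checks show it came out as asked. The gripper still holds the white cap level above the amber jar's mouth.

- **Lever:** I swung it to its stop. It measured about 1.50 rad in the wrist picture, and pushing further only raised the force to about 16 N.
- **Cap:** I turned it 59° anticlockwise in small steps.
    - A trial lift at 54° gave a side force of about 5 N and a tilting moment, so I took it as still hooked, lowered it and turned 5° more.
    - At 59° it followed the lift freely, and I raised it about 42 mm. That puts the rim about 20 mm clear of the mouth.
- **Last checks:** Outlines drawn over the side and scene pictures agree to about 2 mm with a level, centred cap and the jar in its place. The lever looks shut and the wrist force is near zero. The job took about 13 s.
- **Bystanders:** The arm was never lowered near the lens, mug or small jar. The mug and small jar look undisturbed in the last pictures; the lens was outside those crops and I did not measure any of the three.

**Not confirmed:** I could not see a mark on the jar's side, so whether it turned with the cap rests only on the clamp being shut and the low turning torque (at most about 0.11 N m in my readings). The cap may also have slipped 1 to 2 mm in the pads during the trial lift at 54°.

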